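# Index the rotary table to its next hole

### The arm

A 7-joint arm with a two-finger parallel gripper is mounted at the origin on a cart in front of the work surface, level with it; the furniture and walls round the work are solid. World frame = base frame: x ahead of the robot, y to its left, z up, the work surface at z = 0. Lengths are in mm, angles in rad, forces in N, time in s.
With the tool pointing down it reaches from about 400 to 875 mm from the base axis. Payload 4.4 kg.
Tool frame: the origin (TCP) lies midway between the tips of the shut fingers; the grasp point (between the pads) lies 19 mm behind it (ctrl.pinch_z is the distance from the TCP to the grasp point, in mm); z points along the fingers, y is the line along which they close (so a half turn about z gives the same grasp; the last joint's range is limited). The gripper opens to 85 mm and grips with 20 to 120 N. Pads are 22 mm wide; open, the fingers measure 114 mm over their backs; the gripper's body (76 mm by 85 mm) begins 54 mm behind the grasp point. The pads swing forward as they close: fully open they stand 13 mm farther back than shut.
Start: joints at [1.179, 0.628, 0.038, 1.517, -0.027, 0.996, -0.02], TCP at [208.071, -615.812, 231.313] pointing down, gripper open.
Joint ranges: [-3.06, 3.06], [-0.37, 2.12], [-1.25, 1.32], [0.18, 2.47], [-1.1, 4.24], [0.23, 1.98], [-2.94, 2.94]. Speed limits (rad/s): [2.57, 2.57, 3.14, 3.14, 3.14, 3.14, 3.14].

### API

Orientations are given as [roll, pitch, yaw] about the fixed x, y, z axes, in that order (R = Rz(yaw) Ry(pitch) Rx(roll)).
In Python, from cell import read_state, cams, order, ctrl gives the robot as it stands.
- The arm moves only by the tool move_arm, never from a script. Its argument "targets" is text: rows parted by semicolons, each of 7 numbers parted by spaces: the gripper's target within -1 to 1 (fully open at 1, half-way at 0, shut at -1), then the shift along the tool's x, y, z in cm, then the turn, a rotation vector about the tool's x, y, z in degrees. A call has 1 to 5 rows; each row shifts and turns the commanded pose from where the row before left it, along the tool's axes as they then stand; what a row does not reach is not made up. A row lasts 1/12 s, in which the tool goes at most 41.7 mm and 7.16 degrees, less where a joint would pass 70% of its speed; a pose out of reach is approached as far as the arm can. A call with a gripper value outside its range is refused whole. The fingers move at their own pace and stop on an object; the grip force is fixed at half the most. Time passes only in rows, so rows that do not move let the fingers close. It gives the time, the measured TCP pose, the force, the opening and the grip force at its end, in the units of the state.
- read_state(): the state, without advancing time (a new reading comes with each control period).
- cams.get_image(name): name is "scene" or "top" or "wrist"; returns a dict with "color" (400x640x3 uint8, red, green, blue), "fovy" (degrees; the focal length in pixels is half the picture's height over the tangent of half this angle, whatever the lens; pixels are square), "cx", "cy" (the principal point, pixels), "rvec" (rotation vector, rad) and "tvec" (3), from world to camera coordinates, as OpenCV has them. Camera axes: x right, y down, z forward; pixel columns grow to the right and rows downward; lengths in mm; the calibration is good to about 2 mm. A picture is of the moment at which its call begins. There is no depth.
- order.finish_job(): hands the job in; it is judged then, once.
The state is a dict: "clock": time; "qpos": joint angles; "qd": joint speeds; "tau": joint torques, N m; "eef_pos": TCP position; "tool_rot": TCP orientation; "force": force on the tool from outside, world axes, zero at the start; "torque": the same for the moment, N m; "width": finger opening in mm; "gripper_force": force on a finger pad.
Only numpy, scipy, OpenCV 4.12 (cv2) and the standard library are available. Lean on these libraries where they do the work, as an engineer would, in place of code of your own. Each camera call takes 0.05 s, during which the arm holds its last target. There are 200 camera calls.

### The job

The tin nested on the rotary indexing table is being marked at eight places round its edge, and it is time for the next place. With closed fingertips, without gripping anything, press the spring plunger down to free the table, push the table round counter-clockwise (seen from above) to the very next notch of the ring, and let the plunger spring fully up there so that the table is locked again. Do not turn it backwards or past that notch, keep the tin in its nest, leave the other things alone, and finish clear of everything.

Things in the scene. Friction and masses are not known exactly. Their poses are not given: they have to be found in the camera images.
- index_base: fixed round base of the indexing table, grey, 236 mm across the foot; origin on the table's axis at the work surface (z = 0). Its x axis points at the notch in which the plunger starts, z up. It may stand turned any way. A steel ring lies on its rim (radius 83 to 106 mm, top 52 mm, underside 46 mm above the work surface) with eight notches, 45 degrees apart, each 13 mm wide
- axis_top (a point): point on the table's axis, on the floor of the tin's nest, 50 mm above the work surface; the table's upper face lies 49 mm above the work surface, radius 81.5 mm
- plunger_top (a point): middle of the top of the plunger's black round cap (44 mm across, flat top 34 mm, edge bevelled), which rides on the table 62 mm from its axis; the point is 77 mm above the work surface when the plunger is out. Below it a 9 mm wide tongue points outward into a notch of the ring. Pressed straight down 10 mm it is at its stop; the spring takes 4 N at the top, about 7 N at 7 mm, 8 N at the stop
- lug_top (a point): middle of the upper edge of the thumb lug: an upright dark steel plate on the table, 38 mm wide along the radius, 10 mm thick, up to 112 mm above the work surface. It stands beyond the cap on its counter-clockwise side, its flat face 24 mm from the cap's middle: with the fingertips on the cap, this is the face to push. The point lies 29 mm from the cap's middle, square to the radius
- table (a joint): turn of the table in rad, positive counter-clockwise from above, 0 at the notch where it starts, 0.785 at the next one; it turns freely against slight friction and stays where it is left; locked it has about 0.025 rad of play either way
- plunger (a joint): how far the plunger is pressed down, m: 0 fully out, 0.010 at the stop; over 0.0065 the table is free. Once the table is turned 0.2 rad off a notch the ring keeps the tongue down at about 0.006 by itself, and at the next notch the plunger springs up and stops the table if nothing holds the cap down
- wax_tin: round tin, 62 mm across and 25 mm high, loose in the nest (a ring 5 mm high) in the middle of the table; origin at the centre of its underside
- spool_tan: wooden spool of tan thread, 40 mm across, 60 mm high, standing loose beside the base; bystander; origin at the centre of its underside
- loupe: black eye loupe, 34 mm across, 27 mm high, standing loose beside the base; bystander; origin at the centre of its underside
There are look-alikes about, which are no part of the job. Leave any pink or yellow look-alike of the wax_tin alone.

How it is judged (in metres and radians):
On the way, in this order (a step that is already met when the one before it is completed fails the run):
1. the plunger is pressed down at the starting notch (value of joint plunger above 0.006 m and value of joint table below 0.08 rad).
2. the table is at the next notch with the plunger out (value of joint table between 0.735 and 0.835 rad and value of joint plunger below 0.002 m), for 0.2 s.
At the end, for the whole second after the job is handed in: The table is at rest at the next notch counter-clockwise (0.785 rad, within 0.05), the plunger is out (less than 2 mm down), and the tin sits upright in its nest (origin within 8 mm of the nest's middle) (all of step 2 and velocity of joint table between -0.05 and 0.05 rad/s and distance between wax_tin and axis_top below 0.008 m and angle between wax_tin's own z axis and vertical below 0.1 rad); the robot touches nothing.
It fails at once if the table is turned backwards, more than 0.1 rad clockwise of its start (value of joint table below -0.1 rad).
It fails at once if the table is turned past the next notch, beyond 0.93 rad (value of joint table above 0.93 rad).
It fails at once if the tin is lifted or knocked out of its nest (15 mm from its place) (distance between wax_tin and axis_top above 0.015 m).
It fails at once if the spool is moved 20 mm or tipped (distance of spool_tan from where it was at the start of the episode above 0.02 m or angle between spool_tan's own z axis and vertical above 0.5 rad).
It fails at once if the loupe is moved 20 mm or tipped (distance of loupe from where it was at the start of the episode above 0.02 m or angle between loupe's own z axis and vertical above 0.5 rad).
It also fails if it takes over 38 s, if anything falls off the work surface, if the arm or the gripper's body presses on something with over 40 N, if the wrist force passes 120 N, or if a joint passes its speed limit or range.

## Working session

There is one attempt and no reset: what is moved stays moved. The work goes in short steps, Python scripts to look and compute and a tool call to move; the robot and the scene stay as the last step left them, time stands still between calls to the robot, and variables do not carry over. Pictures are saved under pics/ and viewed, at most 10 in all, crops included, and the job is handed in when it is done.

Besides the shell and the picture viewer there is one more tool, called after "Request:" by a JSON object that holds its "name" and its "arguments". move_arm: Moves the arm, as the interface text tells. Its arguments: {"type":"object","properties":{"targets":{"type":"string"}},"required":["targets"]}

```bash
mkdir -p pics; ls; python3 - <<'E'
from cell import read_state, cams
import cv2
s=read_state();print(s['clock'],s['eef_pos'],s['tool_rot'],s['width'],s['force'])
for n in['scene','top']:
    i=cams.get_image(n);print(n,i['fovy'],i['cx'],i['cy'],i['rvec'],i['tvec'])
    cv2.imwrite(f'pics/{n}0.png',i['color'][:,:,::-1])
E
```

```text
pics
0.0 [ 207.87017296 -615.20334557  230.3909598 ] [-3.13969258e+00 -4.22064109e-07  3.25807328e-01] 84.91923287598307 [-0.16607687 -0.09579118  0.21542471]
scene 55.52623505956794 326.66575469328086 196.56069849833483 [ 0.92274098 -2.24766074  1.29704426] [357.72584968 253.24030446 618.96626033]
top 50.64220993753784 320.24505665099275 199.94310809587455 [ 2.14393866 -2.12488107  0.14711203] [ 17.26266998 521.36716166 984.70085128]
```

View pics/top0.png

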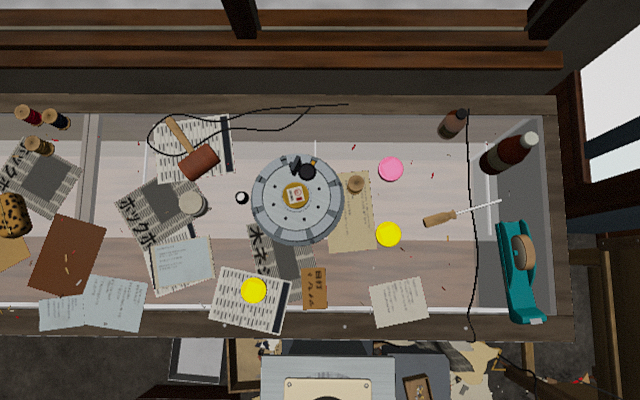

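View pics/scene0.png

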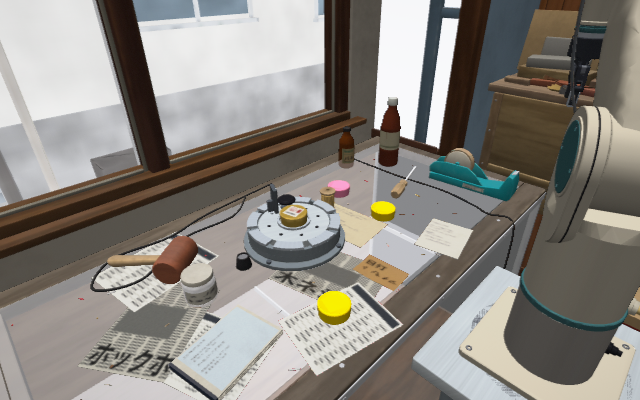

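The top view shows the table centred near (297,200), the cap near (308,172) and the lug near (295,163). I'll enlarge both views.

```bash
python3 - <<'E'
import cv2
a=cv2.imread('pics/top0.png')[145:255,235:375]; b=cv2.imread('pics/scene0.png')[170:275,230:360]
cv2.imwrite('pics/topc.png',cv2.resize(a,None,fx=5,fy=5,interpolation=cv2.INTER_CUBIC))
cv2.imwrite('pics/scenec.png',cv2.resize(b,None,fx=5,fy=5,interpolation=cv2.INTER_CUBIC))
E
```

```text
(no output)
```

View pics/topc.png

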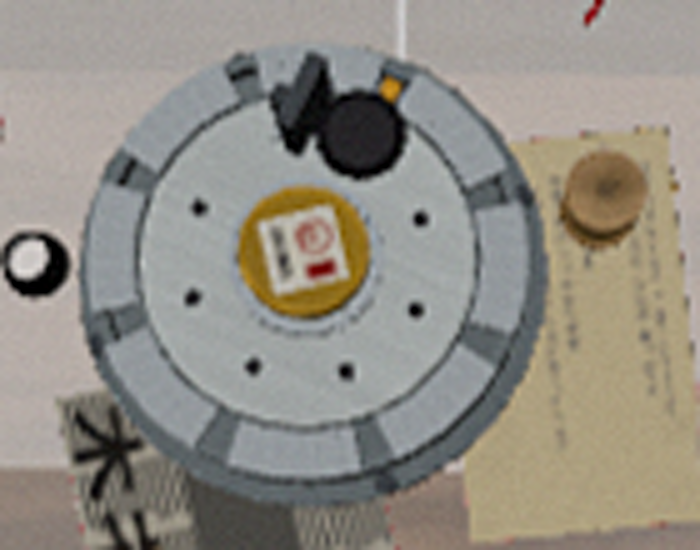

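View pics/scenec.png

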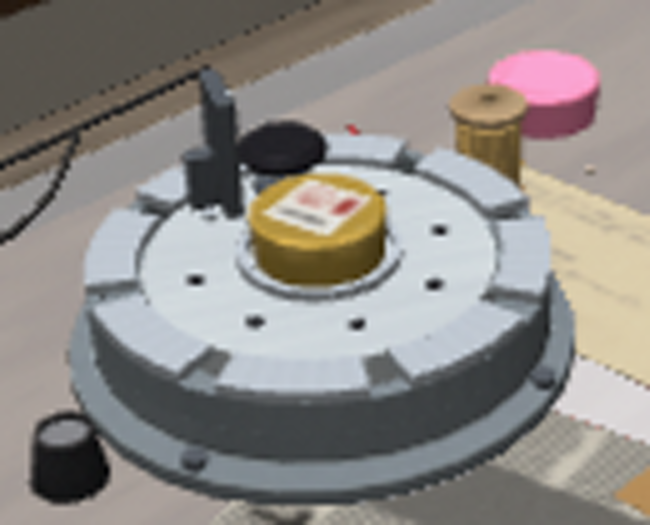

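```bash
cat > h.py <<'E'
import numpy as np, cv2
from cell import read_state,cams
def proj(i,P):
    f=200/np.tan(np.radians(i['fovy']/2));K=np.array([[f,0,i['cx']],[0,f,i['cy']],[0,0,1]])
    return cv2.projectPoints(np.array(P,float).reshape(-1,3),i['rvec'],i['tvec'],K,None)[0][:,0]
E
python3 - <<'E'
from h import *
from scipy.optimize import least_squares
t=cams.get_image('top');s=cams.get_image('scene')
N=np.array([(393,75),(243,77),(125,172),(115,322),(215,432),(371,445),(487,342),(490,190)])/5+[235,145]-0.4
cap=np.array([362,134])/5+[235,145]-.4; caps=np.array([284,147])/5+[230,170]-.4
def model(p):
    x,y,w=p;a=w+np.arange(8)*np.pi/4
    R=[(x+95*np.cos(b),y+95*np.sin(b),50) for b in a]
    C=(x+62*np.cos(w),y+62*np.sin(w),77);return R,C
def r(p,full=True):
    R,C=model(p);return np.r_[(proj(t,R)-N).ravel()*.5,(proj(t,C)-cap).ravel()*2,(proj(s,C)-caps).ravel()]
best=min((least_squares(r,[600,-50,w],loss='soft_l1') for w in np.arange(0,6.3,.7)),key=lambda q:q.cost)
print(best.x,best.cost,best.fun.round(1))
x,y,w=best.x
u=np.array([np.cos(w),np.sin(w)]);v=np.array([-u[1],u[0]])
c=np.array([x,y])+62*u;l=c+29*v
print('cap',c,'lug',l, 'lugpx crop',(proj(t,[*l,112])-[235,145])*5,(proj(s,[*l,112])-[230,170])*5)
for z in(0,60):
  a=np.array([[x+R*np.cos(q),y+R*np.sin(q),zz] for R,zz in((81.5,49),(106,52)) for q in np.linspace(0,6.28,200)])
  P=(proj(t,a)-[235,145])*5
print(P[:200].min(0),P[:200].max(0))
E
```

```text
[528.10469867  80.64858393  12.12149302] 2.179753824718976 [ 0.   1.   0.2 -0.   0.6  0.2  0.3  0.   0.2  0.4 -0.2  0.  -0.3  0.2
  0.3  0.5 -0.6 -0.5  0.3 -1.6]
cap [584.06982629  53.96704555] lug [596.54990069  80.14428266] lugpx crop [[298.21025385  86.87770143]] [[218.35979634  82.58751297]]
[135.36454198  91.85958886] [473.39671851 425.83830857]
```

Request:
{"name": "move_arm", "arguments": {"targets": "-1 2.87 -2.59 0 0 0 0;-1 2.87 -2.59 0 0 0 0;-1 2.87 -2.59 0 0 0 0;-1 2.87 -2.59 0 0 0 0;-1 2.87 -2.59 0 0 0 0"}}

```text
clock: 0.62
eef_pos: [303.1, -445.4, 231.2]
tool_rot: [-3.141, -0.0, 0.325]
force: [1.2, -0.9, 0.3]
width: 25.8
gripper_force: 0.0
```

Request:
{"name": "move_arm", "arguments": {"targets": "-1 2.87 -2.59 0 0 0 0;-1 2.87 -2.59 0 0 0 0;-1 2.87 -2.59 0 0 0 0;-1 2.87 -2.59 0 0 0 0;-1 2.87 -2.59 0 0 0 0"}}

```text
clock: 1.03
eef_pos: [397.6, -276.9, 231.4]
tool_rot: [3.141, -0.0, 0.326]
force: [1.3, 0.4, -0.2]
width: -0.3
gripper_force: 0.0
```

Request:
{"name": "move_arm", "arguments": {"targets": "-1 2.87 -2.59 0 0 0 0;-1 2.87 -2.59 0 0 0 0;-1 2.87 -2.59 0 0 0 0;-1 2.87 -2.59 0 0 0 0;-1 2.87 -2.59 0 0 0 0"}}

```text
clock: 1.45
eef_pos: [492.2, -108.2, 231.4]
tool_rot: [3.141, -0.0, 0.326]
force: [0.5, -0.5, -0.6]
width: 0.0
gripper_force: 0.0
```

Request:
{"name": "move_arm", "arguments": {"targets": "-1 2.87 -2.59 0 0 0 0;-1 2.87 -2.59 0 0 0 0;-1 2.87 -2.59 0 0 0 0;-1 2.87 -2.59 0 0 0 0;-1 2.87 -2.59 0 0 0 0"}}

```text
clock: 1.87
eef_pos: [586.6, 60.5, 231.3]
tool_rot: [3.141, 0.0, 0.326]
force: [1.5, -0.8, -0.0]
width: 0.1
gripper_force: 0.0
```

Request:
{"name": "move_arm", "arguments": {"targets": "-1 0 0 0 0 0 -6.55;-1 0 0 0 0 0 -6.55;-1 0 0 0 0 0 -6.55;-1 0 0 0 0 0 -6.55;-1 0 0 0 0 0 -6.55"}}

```text
clock: 2.28
eef_pos: [586.0, 58.7, 231.1]
tool_rot: [-3.141, 0.0, 0.903]
force: [0.6, -0.4, -0.4]
width: -0.1
gripper_force: 0.0
```

Request:
{"name": "move_arm", "arguments": {"targets": "-1 0 0 1 0 0 -6.55;-1 0 0 1 0 0 -6.55;-1 0 0 2 0 0 0;-1 0 0 2 0 0 0;-1 0 0 0 0 0 0"}}

```text
clock: 2.7
eef_pos: [583.4, 57.9, 167.8]
tool_rot: [-3.136, 0.004, 1.126]
force: [-1.4, 0.2, -0.7]
width: 0.0
gripper_force: 0.0
```

```bash
python3 - <<'E'
from h import *
w=cams.get_image('wrist');s=cams.get_image('scene');t=cams.get_image('top')
a=read_state();print(a['eef_pos'],a['tool_rot'],a['qpos'])
for n,P in(('cap',[584.07,53.97,77]),('lug',[596.55,80.14,112]),('tcp',a['eef_pos'])):print(n,proj(w,P),proj(s,P),proj(t,P))
A=cv2.resize(w['color'],(480,300));B=cv2.resize(s['color'][100:260,200:400],(400,320))
im=np.zeros((320,790,3),np.uint8);im[:300,:390]=A[:,45:435];im[:,390:]=B
cv2.imwrite('pics/c1.png',im[:,:,::-1])
E
```

```text
[586.54173342  58.75195075 171.92580065] [ 3.14102686e+00 -3.91442442e-04  1.12593318e+00] [-0.00353999  0.61852235 -0.22597111  1.74931215  0.18328362  0.79362288
 -0.76273834]
cap [[330.80688357 208.65474079]] [[286.7117165  197.44693863]] [[306.71480692 171.15725843]]
lug [[331.27344881 183.60054647]] [[273.67339474 186.51685811]] [[294.6439227 162.3755096]]
tcp [[332.30823809 271.93889358]] [[281.9766569  161.36448853]] [[302.4349473  160.26069978]]
```

View pics/c1.png

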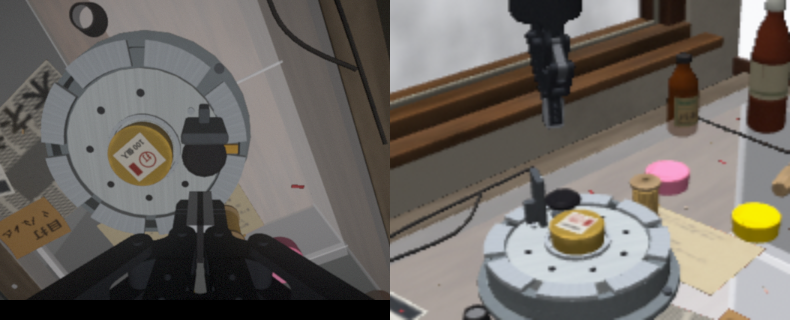

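The wrist view shows the cap at about (206,155) and the lug plate at (204,130) in the composite, both straight ahead of the fingers and within 2 mm of the model. I'll go down.

Request:
{"name": "move_arm", "arguments": {"targets": "-1 0 0 2.5 0 0 0;-1 0 0 2.5 0 0 0;-1 0 0 2.5 0 0 0;-1 0 0 1 0 0 0;-1 0 0 0 0 0 0"}}

```text
clock: 3.27
eef_pos: [585.2, 58.6, 85.2]
tool_rot: [-3.139, 0.002, 1.126]
force: [-0.3, -0.4, 0.4]
width: -0.2
gripper_force: 0.0
```

Request:
{"name": "move_arm", "arguments": {"targets": "-1 0 0 0.4 0 0 0;-1 0 0 0.3 0 0 0;-1 0 0 0.3 0 0 0;-1 0 0 0 0 0 0;-1 0 0 0 0 0 0"}}

```text
clock: 3.68
eef_pos: [586.9, 58.7, 77.2]
tool_rot: [3.14, -0.001, 1.126]
force: [1.2, -0.1, 0.9]
width: -0.4
gripper_force: 0.6
```

Request:
{"name": "move_arm", "arguments": {"targets": "-1 0 0 0.3 0 0 0;-1 0 0 0.3 0 0 0;-1 0 0 0.2 0 0 0;-1 0 0 0 0 0 0;-1 0 0 0 0 0 0"}}

```text
clock: 4.1
eef_pos: [587.0, 58.8, 69.0]
tool_rot: [3.14, -0.001, 1.126]
force: [0.0, 0.0, 7.0]
width: -0.3
gripper_force: 3.4
```

Request:
{"name": "move_arm", "arguments": {"targets": "-1 0 0 0.1 0 0 0;-1 0.2 0 0 0 0 0;-1 0.2 0 0 0 0 0;-1 0.1 0 0 0 0 0;-1 0 0 0 0 0 0"}}

```text
clock: 4.52
eef_pos: [588.5, 63.1, 67.9]
tool_rot: [3.141, 0.0, 1.126]
force: [-0.8, -0.2, 7.4]
width: -0.3
gripper_force: 3.6
```

```bash
cat > c.py <<'E'
import sys
from h import *
s=cams.get_image('scene');t=cams.get_image('top');a=read_state();print(a['eef_pos'],a['tool_rot'],a['force'])
p=a['eef_pos'][:2]-[528.1,80.65];print('r',np.hypot(*p),'ang from start',np.arctan2(p[1],p[0])+.4449,'yaw turn',a['tool_rot'][2]-1.126)
im=np.zeros((400,800,3),np.uint8)
im[:]=np.hstack([cv2.resize(t['color'][150:250,247:347],(400,400),interpolation=2),cv2.resize(s['color'][150:270,230:350],(400,400),interpolation=2)])
cv2.imwrite(sys.argv[1],im[:,:,::-1])
E
python3 c.py pics/c2.png
```

```text
[588.52520832  63.0864916   67.97462924] [ 3.14083950e+00 -1.30182379e-04  1.12604023e+00] [-1.11948136 -0.72655516  7.48985556]
r 62.926009154402045 ang from start 0.1620290428457703 yaw turn 4.022767128653015e-05
```

View pics/c2.png

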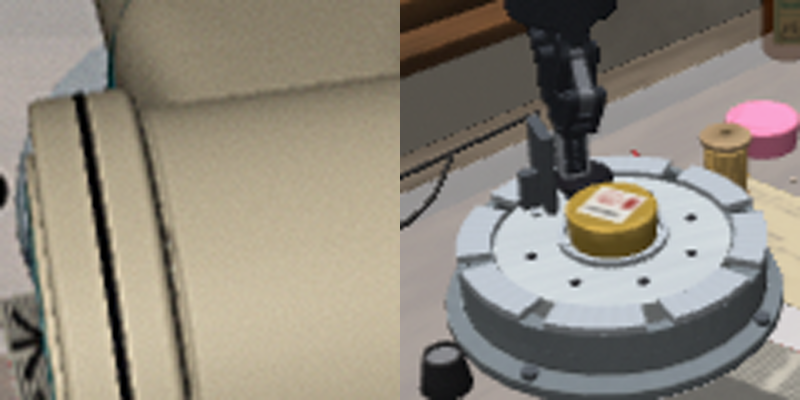

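The plunger is down about 9 mm (z 68, 7.5 N), with the fingertips close to the lug. The top view is blocked by the arm. I'll push round about 17 degrees.

Request:
{"name": "move_arm", "arguments": {"targets": "-1 0.3 0 0 0 0 0;-1 0.43 -0.1 0 0 0 -4;-1 0.43 -0.1 0 0 0 -4;-1 0.43 -0.1 0 0 0 -4;-1 0.43 -0.1 0 0 0 -4"}}

```text
clock: 5.03
eef_pos: [590.7, 82.6, 67.7]
tool_rot: [-3.14, 0.002, 1.408]
force: [-2.9, -2.5, 7.2]
width: 0.1
gripper_force: 3.6
```

```bash
python3 c.py pics/c3.png
```

```text
[590.8274107   83.9716263   67.73317288] [-3.14051907e+00  1.23378187e-05  1.40786017e+00] [-2.32610648  1.55607821  6.95889517]
r 62.81529474461585 ang from start 0.49780393466534 yaw turn 0.2818601704182746
```

View pics/c3.png

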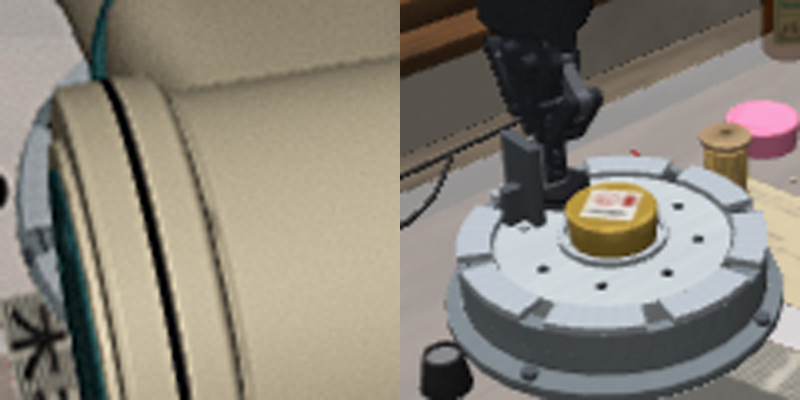

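The table has turned to about 0.3 rad and the tin is still nested. I'll push a little more, then lift off the cap while staying below the lug's top.

Request:
{"name": "move_arm", "arguments": {"targets": "-1 0.43 -0.1 0 0 0 -4;-1 -0.1 0 0 0 0 0;-1 0 0 -0.8 0 0 0;-1 0 0 -1 0 0 0;-1 0 0 0 0 0 0"}}

```text
clock: 5.55
eef_pos: [592.2, 86.9, 87.2]
tool_rot: [3.139, -0.001, 1.475]
force: [0.1, 1.1, 0.1]
width: 0.5
gripper_force: 0.0
```

```bash
python3 c.py pics/c4.png
```

```text
[591.47014031  86.61969917  85.86557585] [ 3.14054868e+00 -7.46690675e-05  1.47469408e+00] [-0.68980287 -0.09811407 -0.49865475]
r 63.65070298856739 ang from start 0.5388264698722008 yaw turn 0.3486940810791055
```

View pics/c4.png

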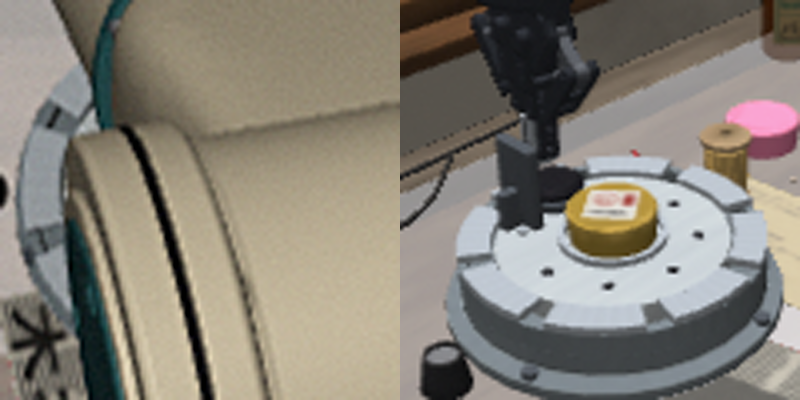

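Request:
{"name": "move_arm", "arguments": {"targets": "-1 0.33 -0.08 0 0 0 -3;-1 0.33 -0.08 0 0 0 -3;-1 0.33 -0.08 0 0 0 -3;-1 0.33 -0.08 0 0 0 -3;-1 0.33 -0.08 0 0 0 -3"}}

```text
clock: 6.07
eef_pos: [587.8, 100.5, 85.0]
tool_rot: [3.141, 0.003, 1.737]
force: [2.4, -4.5, 0.7]
width: 0.1
gripper_force: 2.2
```

Request:
{"name": "move_arm", "arguments": {"targets": "-1 0.22 -0.05 0 0 0 -2;-1 0.22 -0.05 0 0 0 -2;-1 0.11 -0.03 0 0 0 -1;-1 0.11 -0.03 0 0 0 -1;-1 0 0 0 0 0 0"}}

```text
clock: 6.48
eef_pos: [583.8, 108.6, 85.0]
tool_rot: [-3.141, 0.001, 1.842]
force: [1.7, -3.9, -0.7]
width: 0.1
gripper_force: 2.4
```

```bash
python3 c.py pics/c5.png
```

```text
[583.78099585 108.59925638  85.01257047] [-3.14053593e+00  7.29515378e-04  1.84104867e+00] [ 2.00154267 -5.01669134 -1.98783675]
r 62.301960089048656 ang from start 0.9101089813726732 yaw turn 0.7150486680860322
```

View pics/c5.png

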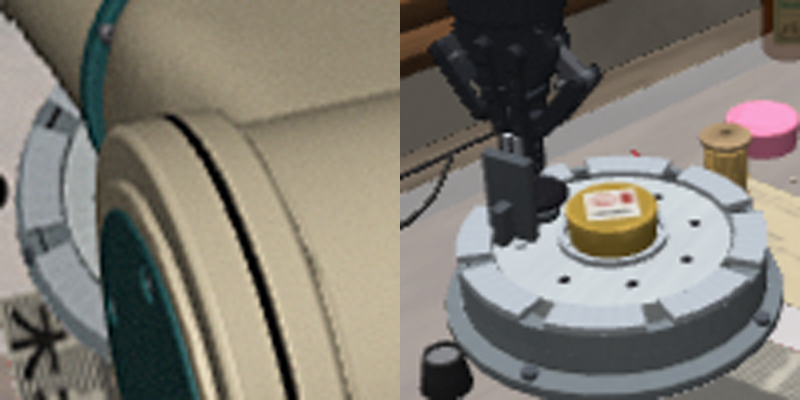

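The table is at about 0.71 rad with the lug in contact. I'll nudge on in 1-degree rows and watch the force.

Request:
{"name": "move_arm", "arguments": {"targets": "-1 0.11 -0.03 0 0 0 -1;-1 0.11 -0.03 0 0 0 -1;-1 0.11 -0.03 0 0 0 -1;-1 0.11 -0.03 0 0 0 -1;-1 0 0 0 0 0 0"}}

```text
clock: 7.0
eef_pos: [581.0, 113.2, 85.1]
tool_rot: [-3.14, -0.0, 1.912]
force: [-0.1, -4.7, -1.0]
width: 0.4
gripper_force: 1.9
```

Request:
{"name": "move_arm", "arguments": {"targets": "-1 0.1 -0.02 0 0 0 -1;-1 0 0 0 0 0 0;-1 0 0 0 0 0 0"}}

```text
clock: 7.25
eef_pos: [581.1, 113.3, 85.1]
tool_rot: [-3.141, 0.001, 1.929]
force: [1.1, -5.1, -2.0]
width: 0.3
gripper_force: 2.6
```

Request:
{"name": "move_arm", "arguments": {"targets": "-1 0.1 0 0 0 0 0;-1 0 0 0 0 0 0;-1 0 0 0 0 0 0"}}

```text
clock: 7.5
eef_pos: [581.1, 113.4, 85.1]
tool_rot: [-3.141, 0.002, 1.928]
force: [2.2, -5.5, -2.1]
width: 0.2
gripper_force: 3.4
```

```bash
python3 - <<'E'
from h import *
s=cams.get_image('scene');a=read_state();print(a['eef_pos'],a['force'])
cv2.imwrite('pics/c6.png',cv2.resize(s['color'][180:255,235:335],(800,600),interpolation=2)[:,:,::-1])
x,y,w=528.1,80.65,-.4449
for th in(.7,.74,.785,.81,.85):
  u=np.array([np.cos(w+th),np.sin(w+th)]);v=np.array([-u[1],u[0]]);c=np.array([x,y])+62*u
  print(th,[((proj(s,P)-[235,180])*8).round().tolist() for P in([*c,77],[*c,71],[*(c+29*v),112],[*(c+24*v+19*u),112],[*(c+24*v-19*u),112])])
E
```

```text
[581.12117212 113.36237036  85.09032147] [ 2.26550497 -6.4084587  -1.8908081 ]
0.7 [[[293.0, 187.0]], [[294.0, 205.0]], [[219.0, 125.0]], [[177.0, 101.0]], [[285.0, 135.0]]]
0.74 [[[287.0, 191.0]], [[289.0, 209.0]], [[217.0, 130.0]], [[172.0, 107.0]], [[284.0, 138.0]]]
0.785 [[[282.0, 195.0]], [[284.0, 213.0]], [[215.0, 136.0]], [[168.0, 113.0]], [[283.0, 142.0]]]
0.81 [[[279.0, 198.0]], [[281.0, 216.0]], [[214.0, 139.0]], [[165.0, 117.0]], [[283.0, 144.0]]]
0.85 [[[275.0, 202.0]], [[276.0, 220.0]], [[213.0, 144.0]], [[162.0, 123.0]], [[283.0, 148.0]]]
```

View pics/c6.png

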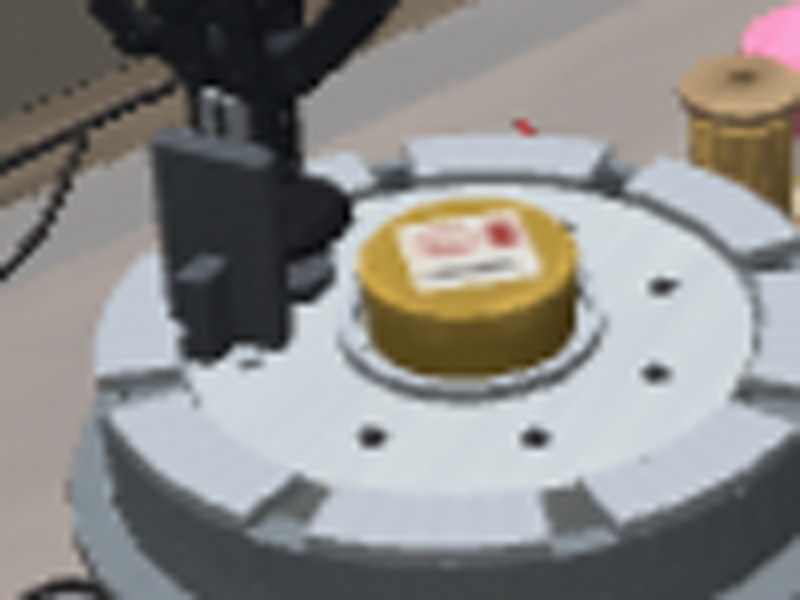

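The tip stays put while the force rises, so the table has stopped against the lock, and the cap stands clear of the table. The lug edge sits where the model puts it for 0.785–0.81 rad. I'll back off, lift and move aside.

Request:
{"name": "move_arm", "arguments": {"targets": "-1 -0.3 0 0 0 0 0;-1 -0.3 0 0 0 0 0;-1 0 0 -2 0 0 0;-1 0 0 -3 0 0 0;-1 0 0 -3.5 0 0 0"}}

```text
clock: 7.97
eef_pos: [581.3, 110.8, 170.0]
tool_rot: [-3.139, -0.003, 1.931]
force: [0.9, 0.6, -0.2]
width: 0.1
gripper_force: 0.0
```

Request:
{"name": "move_arm", "arguments": {"targets": "-1 0 0 -3.5 0 0 0;-1 0 0 -3 0 0 0;-1 -3.5 0 0 0 0 0;-1 -3.5 0 0 0 0 0;-1 -3.5 0 0 0 0 0"}}

```text
clock: 8.38
eef_pos: [620.4, 12.3, 236.8]
tool_rot: [3.138, -0.001, 1.933]
force: [0.4, -0.5, 0.0]
width: 0.3
gripper_force: 0.0
```

Request:
{"name": "move_arm", "arguments": {"targets": "-1 -3.5 0 0 0 0 0;-1 -3.5 0 0 0 0 0;-1 -3.5 0 0 0 0 0;-1 -3.5 0 0 0 0 0;-1 0 0 0 0 0 0"}}

```text
clock: 8.8
eef_pos: [670.4, -129.3, 234.6]
tool_rot: [3.141, 0.005, 1.919]
force: [0.0, -1.9, -0.7]
width: 0.2
gripper_force: 0.0
```

```bash
python3 - <<'E'
from h import *
a=read_state();print(a['clock'],a['eef_pos'],a['force'])
t=cams.get_image('top');s=cams.get_image('scene')
def blob(im,p,R,d):  # dark cap blob: centroid + bbox
    g=cv2.cvtColor(im['color'],cv2.COLOR_RGB2GRAY);x,y=p.astype(int)
    m=(g[y-R:y+R,x-R:x+R]<d).astype(np.uint8);n,l,st,c=cv2.connectedComponentsWithStats(m)
    return [(st[i].tolist(),(c[i]+[x-R,y-R]).round(1).tolist()) for i in range(1,n) if st[i][4]>15]
x,y,w=528.1,80.65,-.4449
for th in(.74,.785,.81):
  u=np.array([np.cos(w+th),np.sin(w+th)]);c=np.array([x,y])+62*u
  print(th,'top',proj(t,[*c,77]),'scene77/71',proj(s,[*c,77]),proj(s,[*c,71]),'notch',proj(t,[x+95*u[0],y+95*u[1],50]))
u=np.array([np.cos(w+.785),np.sin(w+.785)]);c=np.array([x,y])+62*u
for im in(t,s):print(blob(im,proj(im,[*c,77])[0],14,45))
p=proj(s,[*c,77])[0].astype(int);print(p);print(cv2.cvtColor(s['color'],cv2.COLOR_RGB2GRAY)[p[1]-10:p[1]+18,p[0]+1:p[0]+9:2])
E
```

```text
8.8 [ 670.36930731 -129.26022538  234.6306072 ] [ 0.04504958 -1.88881992 -0.74528345]
0.74 top [[287.84697141 169.64845647]] scene77/71 [[270.92682972 203.85710005]] [[271.12724364 206.07092863]] notch [[285.2050949  159.45218656]]
0.785 top [[286.72004159 170.00114657]] scene77/71 [[270.24898575 204.41593312]] [[270.45219537 206.63329213]] notch [[283.5309132  159.97467945]]
0.81 top [[286.10089181 170.21834613]] scene77/71 [[269.89083125 204.73278017]] [[270.09554203 206.95213799]] notch [[282.61098922 160.29643241]]
[([6, 6, 18, 18, 234], [286.3, 170.6]), ([0, 19, 8, 9, 31], [276.1, 179.7])]
[([0, 11, 23, 17, 202], [268.0, 209.9])]
[270 204]
[[148 148 148 148]
 [147 147 148 149]
 [147 147 148 149]
 [147 149 149 162]
 [149 149 161 164]
 [149 161 178 193]
 [160 187 197 199]
 [ 83 155 198 200]
 [ 38  52  86 194]
 [ 34  35  38 112]
 [ 36  34  35  38]
 [ 34  34  35  28]
 [ 35  35  35  28]
 [ 34  35  30  27]
 [ 36  32  28  27]
 [ 35  30  29  15]
 [ 33  27  16 196]
 [ 20  15  48 203]
 [ 47  67  90 203]
 [ 82  85  91 200]
 [ 85  91  72 197]
 [ 85  71  39 201]
 [ 41  44 112 213]
 [ 37  39 198 212]
 [111 206 212 207]
 [112 212 213 204]
 [111 212 212 205]
 [112 213 211 185]]
```

```bash
python3 - <<'E'
from h import *
s=cams.get_image('scene')
g1=cv2.cvtColor(s['color'],cv2.COLOR_RGB2GRAY).astype(float);g0=cv2.imread('pics/scene0.png',0).astype(float)
x,y,w=528.1,80.65,-.4449
def edge(g,th):
    u=np.array([np.cos(w+th),np.sin(w+th)]);c=np.array([x,y])+62*u;p=proj(s,[*c,77])[0];o=[]
    for dx in(3,4,5,6):
        r=np.arange(p[1]-10,p[1]+8,.1);v=cv2.remap(g.astype(np.float32),np.full((1,len(r)),p[0]+dx,np.float32),r[None].astype(np.float32),1)[0]
        d=np.where(v<60)[0];k=d[0];o.append((round(r[k]-p[1],1),round(r[d[-1]]-p[1],1)))
    return o
print(edge(g0,0));print(edge(g1,.79))
E
```

```text
[(np.float64(-2.6), np.float64(6.7)), (np.float64(-2.3), np.float64(6.1)), (np.float64(-1.7), np.float64(5.2)), (np.float64(-1.4), np.float64(4.7))]
[(np.float64(-2.5), np.float64(7.3)), (np.float64(-2.2), np.float64(7.0)), (np.float64(-1.8), np.float64(6.3)), (np.float64(-1.4), np.float64(4.9))]
```

The top edge of the cap sits at the same height as at the start, when the plunger was out. Pressed 6 mm, it would show about 2 px lower. So the plunger is out and the table is locked, and I'll hand the job in.

```bash
python3 -c "
from cell import order
print(order.finish_job())"
```

```text
the job is handed in; nothing more can be done
None
```

I turned the table counter-clockwise to the next notch (about 0.79 rad as measured in the images), the plunger sprang back up and locked it, and I handed the job in with the arm clear; the hand-in returned no verdict.

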